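# Load pellets into the analyser and hold its light shutter half open

### The arm

A 6-joint arm with a two-finger parallel gripper is mounted at the origin on the work surface. World frame = base frame: x ahead of the robot, y to its left, z up, the work surface at z = 0. Lengths are in m, angles in rad, forces in N, time in s.
With the tool pointing down it reaches from about 0.425 to 0.95 m from the base axis. Payload 3.5 kg.
Tool frame: the origin (TCP) lies at the very end of the fingers, on their centre line; the grasp point (between the pads) lies behind it (manip.pinch_z is the z of the grasp point in the tool frame, in m); z points along the fingers, y is the direction in which the jaws open and shut (so a half turn about z gives the same grasp; the last joint's range is limited). The gripper opens to 85 mm and grips with 20 to 120 N. Pads are 22 mm wide; open, the fingers measure 114 mm over their backs; the gripper's body (76 mm by 85 mm) begins 54 mm behind the grasp point. The pads swing forward as they close: fully open they stand 13 mm farther back than shut.
Start: joints at [-1.356, 0.286, 1.577, -0, 1.279, -0.15], TCP at [0.241, -0.631, 0.231] pointing down, gripper open.
Joint ranges: [-2.77, 2.77], [-0.9, 2.22], [0.21, 2.48], [-1.53, 4.67], [0.24, 2.81], [-2.84, 2.84]. Speed limits (rad/s): [2.79, 2.79, 3.14, 3.14, 3.14, 3.14].

### API

Orientations are given as a rotation vector (axis times angle).
In Python, from bench import manip, read_camera, job gives the robot as it stands. The module is installed in compiled form; this text tells all that it offers.
- The arm moves only by the shell command python3 -m crank 'ROWS' [FORCE]. ROWS is JSON, a list of rows, each a list of 3 entries, a list of its own where there are three numbers: the shift along the tool's x, y, z in mm, then the turn, a rotation vector about the tool's x, y, z in rad, then the finger opening in mm, from 0 to 85.4. A call has exactly 5 rows; each row shifts and turns the commanded pose from where the row before left it, along the tool's axes as they then stand; what a row does not reach is not made up. A row lasts 1/8 s, in which the tool goes at most 62.5 mm and 10.7 degrees, less where a joint would pass 70% of its speed; a pose out of reach is approached as far as the arm can. A call with a gripper value outside its range is refused whole. The fingers move at their own pace and stop on an object; FORCE is the grip in N (left out, the last holds). Time passes only in rows, so rows that do not move let the fingers close, or fill a call up. It gives the time, the measured TCP pose, the force and the opening at its end, in the units of the state.
- manip.state(): the state, without advancing time (a new reading comes with each control period).
- read_camera(name): name is "side" or "top" or "wrist"; returns a dict with "frame" (480x640x3 uint8, blue, green, red), "mtx" (3x3 intrinsics, pixels), "rvec" (rotation vector, rad) and "tvec" (3), from world to camera coordinates, as OpenCV has them. Camera axes: x right, y down, z forward; pixel columns grow to the right and rows downward; lengths in m; the calibration is good to about 2 mm. A picture is of the moment at which its call begins. There is no depth.
- job.hand_in(): hands the job in, once; it reports no verdict.
The state is a dict: "t": time; "joint_positions": joint angles; "joint_vel": joint speeds; "joint_efforts": joint torques, N m; "tool_pos": TCP position; "tool_rot": TCP orientation; "contact_force": force on the tool from outside, world axes, zero at the start; "moment": the same for the moment, N m; "gripper_width": finger opening in m.
Only numpy, scipy, OpenCV 4.12 (cv2) and the standard library are available. Lean on these libraries where they do the work, as an engineer would, in place of code of your own. Each camera call takes 0.05 s, during which the arm holds its last target.

### The job

Tip all six pellets out of the small white scoop tray into the analyser's blue hopper and set the empty tray back on the bench upright. Then slide the analyser's sprung shutter half-way open by its red knob, so that the yellow edge stands at the red marks, and finish while still holding it there: it springs shut if let go. Leave the jar, the glass beaker and the brush alone.

Things in the scene. Friction and masses are not known exactly. Their poses are not given: they have to be found in the camera images.
- analyser: Fixed white box with blue trim, 260 mm along its x, 400 mm along its y, flat top (deck) 80 mm above the bench. Origin: centre of its underside, z up. The square blue hopper stands on its -y half, the sliding shutter on its +y half.
- hopper (a point): Centre of the open mouth of the blue hopper, at rim height (150 mm above the bench), 100 mm along the analyser's -y from its middle; axes as the analyser's. Mouth 140 x 140 mm inside, walls 5 mm thick. Inside, a sloping steel floor lies about 36 mm (-y side) to 64 mm (+y side) below the rim.
- shutter_knob (a point): Middle of the upright red knob on the dark steel shutter plate: 30 mm along the analyser's x, 16 mm thick along its y, its foot 25 mm below and its top 20 mm above this point, which is 112 mm above the bench. Axes as the analyser's. Closed, it is 57 mm along y from the analyser's middle and 82 mm from the hopper's outer wall.
- aperture (a point): Centre of the bright round window (44 mm across) in the deck, 45 mm along y from the analyser's middle; axes as the analyser's. The shutter plate, 70 (x) x 60 (y) mm, top 87 mm above the bench, covers it when closed and slides along the analyser's +y (away from the hopper) between two flat rails.
- shutter (a joint): Shutter opening in m: 0 closed, 0.06 fully open, 0.03 half-way: the yellow strip on the plate's +y edge is then at the red marks on the rails and half the window shows (black marks: closed and fully open). A spring pulls it shut with 4.5 N at 0, 9 N half-way, 13.5 N fully open.
- tray_handle (a point): Middle of the blue handle bar of the white scoop tray, 85 mm above its underside; axes as the tray's, x to its open pouring end. Bar 72 mm along y, 12 mm thick in x, 22 mm tall. Tray 130 mm long, 80 wide, floor 4 mm, walls 30 mm high at both sides and back; no wall at the +x end, whose edge is 75 mm along +x from here. 0.16 kg, standing on the bench.
- pellet0_center (a point): Centre of an orange-brown ceramic pellet, a cylinder 18 mm across and 14 mm tall (about 13 g); starts standing in the tray. Friction needs the tray tipped by up to 40 degrees before they slide.
- pellet1_center (a point): Centre of an orange-brown ceramic pellet, a cylinder 18 mm across and 14 mm tall (about 13 g); starts standing in the tray.
- pellet2_center (a point): Centre of an orange-brown ceramic pellet, a cylinder 18 mm across and 14 mm tall (about 13 g); starts standing in the tray.
- pellet3_center (a point): Centre of an orange-brown ceramic pellet, a cylinder 18 mm across and 14 mm tall (about 13 g); starts standing in the tray.
- pellet4_center (a point): Centre of an orange-brown ceramic pellet, a cylinder 18 mm across and 14 mm tall (about 13 g); starts standing in the tray.
- pellet5_center (a point): Centre of an orange-brown ceramic pellet, a cylinder 18 mm across and 14 mm tall (about 13 g); starts standing in the tray.
- bottle_mid (a point): Middle of a white closed jar with blue cap, 56 mm across, 110 mm tall, standing on the bench (point 55 mm up). To be left alone.
- beaker_mid (a point): Middle of a glass beaker, 70 mm across, 85 mm tall, standing on the bench (point 42 mm up). To be left alone.
- brush: Hand brush lying on the bench along its own x. To be left alone.
Things that resemble listed ones, but are neither listed nor needed, are in the scene too. There is more than one size of the part that bears tray_handle; the job needs the largest.

How it is judged:
On the way, in this order (a step that is already met when the one before it is completed fails the run):
1. all six pellets lie in the hopper, poured from the lifted tray (x of pellet0_center in the frame of hopper between -0.07 and 0.07 m and y of pellet0_center in the frame of hopper between -0.07 and 0.07 m and z of pellet0_center in the frame of hopper between -0.08 and 0 m and x of pellet1_center in the frame of hopper between -0.07 and 0.07 m and y of pellet1_center in the frame of hopper between -0.07 and 0.07 m and z of pellet1_center in the frame of hopper between -0.08 and 0 m and x of pellet2_center in the frame of hopper between -0.07 and 0.07 m and y of pellet2_center in the frame of hopper between -0.07 and 0.07 m and z of pellet2_center in the frame of hopper between -0.08 and 0 m and x of pellet3_center in the frame of hopper between -0.07 and 0.07 m and y of pellet3_center in the frame of hopper between -0.07 and 0.07 m and z of pellet3_center in the frame of hopper between -0.08 and 0 m and x of pellet4_center in the frame of hopper between -0.07 and 0.07 m and y of pellet4_center in the frame of hopper between -0.07 and 0.07 m and z of pellet4_center in the frame of hopper between -0.08 and 0 m and x of pellet5_center in the frame of hopper between -0.07 and 0.07 m and y of pellet5_center in the frame of hopper between -0.07 and 0.07 m and z of pellet5_center in the frame of hopper between -0.08 and 0 m and height (world z) of tray_handle above 0.11 m), for 0.2 s.
2. the tray stands upright on the bench, let go (height (world z) of tray_handle between 0.075 and 0.093 m and angle between tray_handle's own z axis and vertical below 0.1 rad and contact force between tray and the fingers below 0.2 N and linear speed of tray below 0.02 m/s), for 0.2 s.
At the end, for the whole second after the job is handed in: All six pellets are in the hopper below its rim; the tray stands upright (within 0.1 rad) on the bench, not touched by the fingers; the fingers hold the shutter still at 24 to 36 mm of its 60 mm travel (half-way is 30) with more than 1 N, and no other object holds it (all of step 2 and x of pellet0_center in the frame of hopper between -0.07 and 0.07 m and y of pellet0_center in the frame of hopper between -0.07 and 0.07 m and z of pellet0_center in the frame of hopper between -0.08 and 0 m and x of pellet1_center in the frame of hopper between -0.07 and 0.07 m and y of pellet1_center in the frame of hopper between -0.07 and 0.07 m and z of pellet1_center in the frame of hopper between -0.08 and 0 m and x of pellet2_center in the frame of hopper between -0.07 and 0.07 m and y of pellet2_center in the frame of hopper between -0.07 and 0.07 m and z of pellet2_center in the frame of hopper between -0.08 and 0 m and x of pellet3_center in the frame of hopper between -0.07 and 0.07 m and y of pellet3_center in the frame of hopper between -0.07 and 0.07 m and z of pellet3_center in the frame of hopper between -0.08 and 0 m and x of pellet4_center in the frame of hopper between -0.07 and 0.07 m and y of pellet4_center in the frame of hopper between -0.07 and 0.07 m and z of pellet4_center in the frame of hopper between -0.08 and 0 m and x of pellet5_center in the frame of hopper between -0.07 and 0.07 m and y of pellet5_center in the frame of hopper between -0.07 and 0.07 m and z of pellet5_center in the frame of hopper between -0.08 and 0 m and value of joint shutter between 0.024 and 0.036 m and velocity of joint shutter between -0.01 and 0.01 m/s and contact force between shutter and the fingers above 1 N and contact force between shutter and tray below 0.3 N and contact force between shutter and bottle below 0.3 N and contact force between shutter and beaker below 0.3 N and contact force between shutter and brush below 0.3 N); the arm keeps its last pose, push and grip.
It fails at once if the jar is moved by more than 30 mm (distance of bottle_mid from where it was at the start of the episode above 0.03 m).
It fails at once if the beaker is moved by more than 30 mm (distance of beaker_mid from where it was at the start of the episode above 0.03 m).
It fails at once if the brush is moved by more than 30 mm (distance of brush from where it was at the start of the episode above 0.03 m).
It also fails if it takes over 72 s, if anything falls off the work surface, if the arm or the gripper's body presses on something with over 40 N, if the wrist force passes 120 N, or if a joint passes its speed limit or range.

## Working session

There is one attempt and no reset: what is moved stays moved. The work goes in short steps, Python scripts to look and compute and a shell command to move; the robot and the scene stay as the last step left them, time stands still between calls to the robot, and variables do not carry over. Pictures are saved under pics/ and viewed, and the job is handed in when it is done.

```bash
mkdir -p pics; ls; python3 - <<'E'
from bench import manip, read_camera, job
import cv2
print(manip.state(), manip.pinch_z)
for n in ("side","top","wrist"):
    c=read_camera(n); cv2.imwrite(f"pics/{n}0.png",c["frame"]); print(n,c["mtx"].tolist(),c["rvec"],c["tvec"])
E
```

```text
pics
{'t': 0.0, 'joint_positions': array([-1.35598572e+00,  2.87167694e-01,  1.57816038e+00, -4.92257762e-06,
        1.27860233e+00, -1.50011554e-01]), 'joint_vel': array([ 0.00056577,  0.00080219, -0.00196769, -0.00032847,  0.00088624,
       -0.00094557]), 'joint_efforts': array([ 7.69681697e-05, -4.05982018e+01, -2.92622584e+01, -1.42803578e-04,
        5.81878354e-03,  5.87291495e-07]), 'tool_pos': array([ 0.24070764, -0.62992622,  0.22995483]), 'tool_rot': array([-3.08717303e+00, -5.69466982e-01,  1.26258686e-04]), 'contact_force': array([ 0.68666551, -0.15717553,  0.68978779]), 'moment': array([-0.02262552,  0.00820566,  0.02803002]), 'gripper_width': 0.0857064972278272} -0.0187
side [[504.79065174743886, 0.0, 323.78592737110426], [0.0, 504.79065174743886, 241.988258875227], [0.0, 0.0, 1.0]] [ 2.33567067 -0.22674139  0.0777353 ] [-0.59108393  0.07459861  1.13341235]
top [[467.93092645313743, 0.0, 322.21981255276], [0.0, 467.93092645313743, 243.1476737298668], [0.0, 0.0, 1.0]] [ 2.162311   -2.22268817  0.08253733] [-0.12783407  0.58643822  1.11528412]
wrist [[383.2311383218408, 0.0, 325.4096136385453], [0.0, 383.2311383218408, 237.96857604769266], [0.0, 0.0, 1.0]] [-2.3565846   1.62019425  0.26923341] [-0.67414375 -0.04210219  0.37991433]
```

View pics/side0.png

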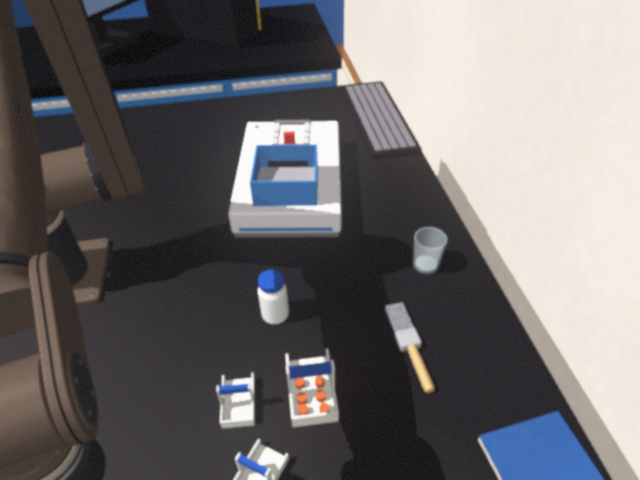

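View pics/top0.png

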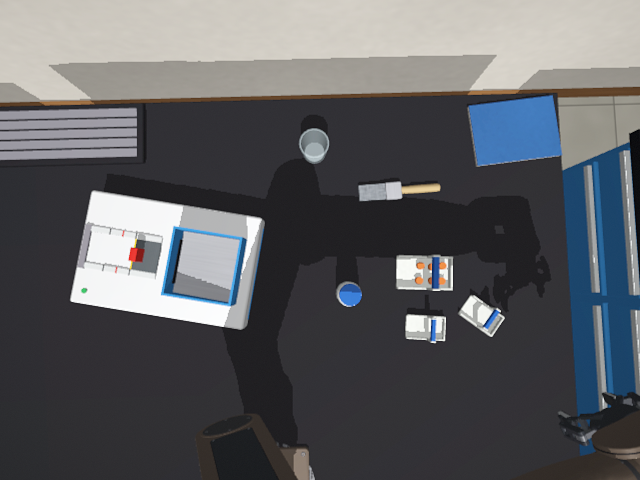

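View pics/wrist0.png

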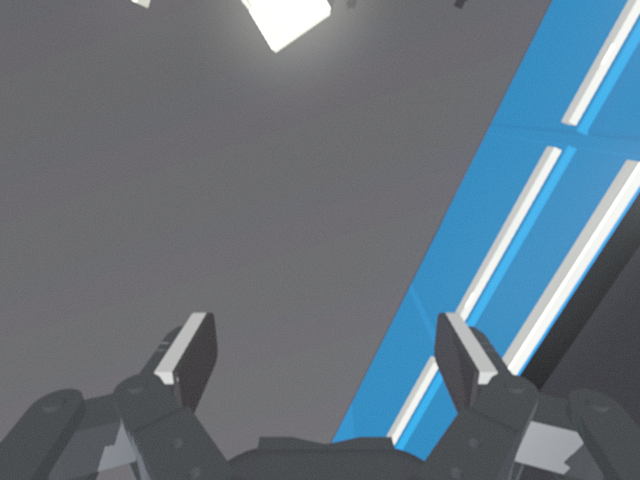

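The top view shows the analyser at the left (hopper near 205,265, red knob near 136,255). The large tray with six pellets is at (425,272), with two smaller trays below it. The jar is at (349,294), the beaker at (314,145) and the brush at (400,190). The side view agrees.

```bash
cat > h.py <<'E'
import numpy as np, cv2
from scipy.spatial.transform import Rotation as R
from bench import manip, read_camera, job
def ray(c,p):
    Rm=cv2.Rodrigues(np.array(c["rvec"],float))[0]; o=-Rm.T@np.array(c["tvec"],float).ravel()
    q=cv2.undistortPoints(np.array([[p]],float),c["mtx"],None)[0,0]
    return o,Rm.T@np.array([q[0],q[1],1.])
def onz(c,p,z):
    o,d=ray(c,p); return o+d*(z-o[2])/d[2]
def proj(c,P): return cv2.projectPoints(np.array(P,float).reshape(-1,3),np.array(c["rvec"],float),np.array(c["tvec"],float),c["mtx"],None)[0].reshape(-1,2)
def tri(c1,p1,c2,p2):
    (a,u),(b,v)=ray(c1,p1),ray(c2,p2); s=np.linalg.lstsq(np.c_[u,-v],b-a,rcond=None)[0]
    x,y=a+u*s[0],b+v*s[1]; return (x+y)/2,np.linalg.norm(x-y)
def blobs(m,amin=30):
    cs,_=cv2.findContours(m.astype(np.uint8),cv2.RETR_EXTERNAL,cv2.CHAIN_APPROX_NONE)
    return sorted([c for c in cs if cv2.contourArea(c)>=amin],key=cv2.contourArea,reverse=True)
def bgr(f):
    f=f.astype(int); return f[...,0],f[...,1],f[...,2]
E
python3 - <<'E'
from h import *
for n in("top","side"):
    c=read_camera(n); b,g,r=bgr(c["frame"])
    for nm,m in(("blue",(b>90)&(b>1.8*r)),("red",(r>120)&(g<60)&(b<60)),("orange",(r>150)&(g<130)&(g>40)&(b<90)),("yellow",(r>150)&(g>130)&(b<80)),("white",(b>120)&(r>120)&(g>120))):
        for k in blobs(m,8)[:9]:
            t=cv2.minAreaRect(k); print(n,nm,cv2.contourArea(k),np.round(t[0],1),np.round(t[1],1),round(t[2],1))
    f=c["frame"]
    if n=="top": cv2.imwrite("pics/a1.png",cv2.resize(f[240:360,380:520],None,fx=5,fy=5)); cv2.imwrite("pics/a2.png",cv2.resize(f[180:340,60:275],None,fx=3.6,fy=3.6))
    else: cv2.imwrite("pics/a3.png",cv2.resize(f[340:440,200:350],None,fx=5,fy=5)); cv2.imwrite("pics/a4.png",cv2.resize(f[110:240,220:350],None,fx=4.5,fy=4.5))
E
```

```text
top blue 13100.5 [603.5 278.9] [268.4  68.9] 86.4
top blue 5023.0 [203.4 265.9] [75.1 69.4] 9.5
top blue 4988.0 [514.6 129.9] [61.  86.5] 82.9
top blue 354.5 [350.3 294.3] [21.9 21.2] 45.0
top blue 171.5 [435. 272.] [30.  6.] 90.0
top blue 107.0 [585.3 446.9] [13.9 14.5] 71.6
top blue 76.0 [490.7 318.8] [ 5.4 20.8] 36.3
top blue 64.0 [433. 330.] [20.  4.] 90.0
top red 125.5 [136.2 254.1] [12.9 12.4] 11.3
top orange 89.0 [493.   91.8] [ 2.9 50.1] 88.2
top orange 81.0 [ 67.  102.2] [ 2.7 50. ] 88.7
top orange 58.5 [132.5 254.2] [ 6.6 13.1] 7.1
top orange 8.0 [430.  280.5] [5. 2.] 90.0
top yellow 19.5 [442.5 265.5] [5. 5.] 90.0
top yellow 18.5 [420.5 265.5] [5. 5.] 90.0
top yellow 17.5 [418.5 280. ] [4. 5.] 90.0
top yellow 16.5 [442.  280.5] [5. 4.] 90.0
top white 59770.5 [319.5  50.5] [101. 639.] 90.0
top white 19770.5 [166.6 259.6] [178.7 114.1] 9.5
top white 2812.0 [587.6 135.9] [63.2 54.8] 86.4
top white 1088.0 [413.5 272. ] [34. 35.] 90.0
top white 970.5 [ 68.  153.6] [  8.1 136.2] 88.5
top white 958.5 [ 68.  143.5] [  8.  136.2] 88.5
top white 954.5 [ 68.  133.5] [  8.  136.2] 88.
[... 622 characters left out ...]
nge 50.5 [301.5 400. ] [14.  7.] 90.0
side orange 27.0 [320.5 383.4] [6.  7.7] 59.0
side orange 23.5 [299.5 383. ] [8. 7.] 90.0
side orange 23.0 [321.3 398.1] [5.8 6.7] 63.4
side orange 12.5 [303.  411.5] [3. 8.] 90.0
side orange 11.5 [319.5 392. ] [3.5 4.9] 45.0
side white 82795.0 [487.5 239.5] [479. 303.] 90.0
side white 11470.0 [284.5 176. ] [112. 111.] 90.0
side white 2065.0 [310.9 387.8] [73.7 48.3] 84.9
side white 1371.5 [236.2 400. ] [52.7 38.6] 84.5
side white 1148.5 [411.  345.5] [93.  21.9] 63.4
side white 1099.0 [260. 459.] [40. 54.] 90.0
side white 858.5 [430.1 249.1] [31.2 44.3] 2.0
side white 802.0 [272.3 304.6] [37.5 28.7] 85.2
side white 571.0 [169.1  92.4] [  6.6 104.6] 84.3
```

View pics/a1.png

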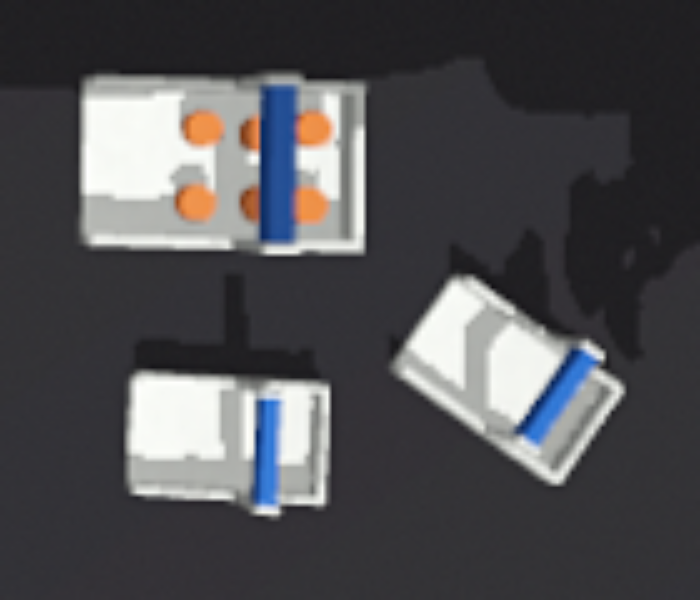

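View pics/a2.png

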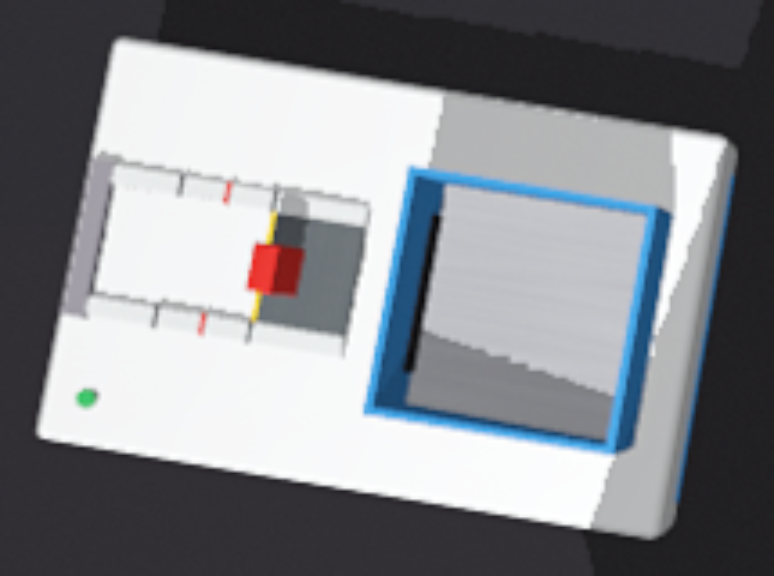

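View pics/a3.png

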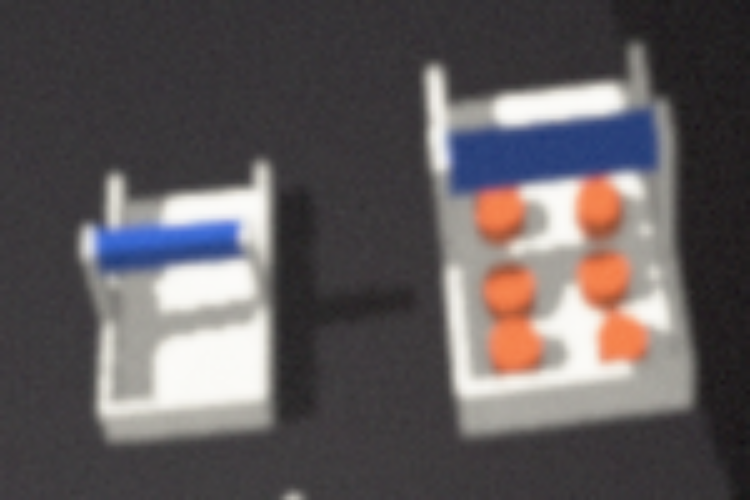

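View pics/a4.png

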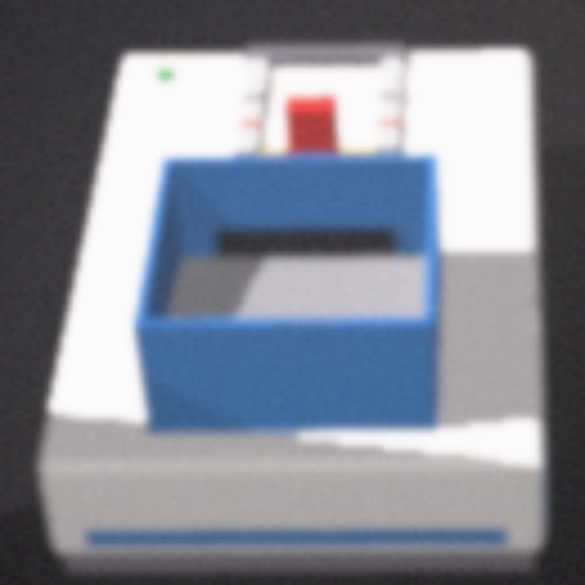

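```bash
python3 - <<'E'
from h import *
T=read_camera("top");S=read_camera("side")
print("cam",ray(T,(0,0))[0],ray(S,(0,0))[0])
print("handle tri",tri(T,(435,272),S,(310.3,369.8)), onz(T,(435,272),.094))
a1=lambda x,y:((x+.5)/5-.5+380,(y+.5)/5-.5+240)
for p in((262,86),(297,86),(262,243),(297,243)): print("hnd top",onz(T,a1(*p),.096)[:2].round(4))
for p in((83,78),(365,82),(365,252),(83,245)): print("wall top",onz(T,a1(*p),.030)[:2].round(4))
for p in((202,128),(255,132),(315,128),(196,202),(255,203),(311,205)): print("pel",onz(T,a1(*p),.018)[:2].round(4))
a2=lambda x,y:((x+.5)/3.6-.5+60,(y+.5)/3.6-.5+180)
rim=np.array([onz(T,a2(*p),.15)[:2] for p in((410,166),(366,411),(612,452),(658,207))]);print("rim",rim.round(4),rim.mean(0),np.linalg.norm(np.diff(rim,axis=0),axis=1))
deck=np.array([onz(T,a2(*p),.08)[:2] for p in((115,38),(38,437),(665,540),(737,145))]);print("deck",deck.round(4),deck.mean(0),np.linalg.norm(np.diff(deck,axis=0),axis=1))
for q in (rim,deck):
  print("x dir",np.degrees(np.arctan2(*( (q[0]-q[1])[::-1]))),np.degrees(np.arctan2(*( (q[3]-q[2])[::-1]))),"y dir",np.degrees(np.arctan2(*((q[0]-q[3])[::-1]))))
print("knob tri",tri(T,(136.2,254.1),S,(289,137.5)))
for p in((258,244),(248,290),(280,293),(302,248)): print("knob top",onz(T,a2(*p),.132)[:2].round(4))
print("jar",onz(T,(350.3,294.3),.11),"beaker",onz(T,(314,145),.085))
E
```

```text
cam [ 0.50845768 -0.13194332  1.15246334] [ 0.44949715 -0.8570718   0.83842052]
handle tri (array([ 0.50456068, -0.39867538,  0.08463367]), np.float64(0.0018049318518852339)) [ 0.50548584 -0.39641752  0.094     ]
hnd top [ 0.54   -0.3906]
hnd top [ 0.5395 -0.4065]
hnd top [ 0.4693 -0.3876]
hnd top [ 0.4688 -0.4034]
wall top [ 0.5482 -0.3208]
wall top [ 0.5425 -0.4565]
wall top [ 0.4612 -0.4527]
wall top [ 0.4683 -0.3177]
pel [ 0.5227 -0.3797]
pel [ 0.5201 -0.4053]
pel [ 0.5212 -0.4346]
pel [ 0.487  -0.3753]
pel [ 0.4858 -0.4039]
pel [ 0.484 -0.431]
rim [[0.6203 0.1754]
 [0.4756 0.2024]
 [0.4475 0.0578]
 [0.5917 0.0283]] [0.53377097 0.11595674] [0.14713093 0.14730025 0.14728091]
deck [[ 0.7155  0.3846]
 [ 0.4628  0.4317]
 [ 0.3872  0.0385]
 [ 0.636  -0.0116]] [0.55036545 0.21079324] [0.25699472 0.40037502 0.25375221]
x dir -10.541494135316542 -11.56014238251066 y dir 79.03277036413891
x dir -10.575044833025569 -11.406932390318158 y dir 78.65267484395982
knob tri (array([0.56285767, 0.26825447, 0.11672338]), np.float64(0.0009180715317058949))
knob top [0.5774 0.2729]
knob top [0.5497 0.2789]
knob top [0.5474 0.2597]
knob top [0.5742 0.2464]
jar [ 0.46143585 -0.20207362  0.11      ] beaker [ 0.80684485 -0.13053857  0.085     ]
```

```bash
python3 - <<'E'
from h import *
def mod(j1,phi,j4,j5,j6): return R.from_euler('ZYZYZ',[j1,phi,j4,j5,j6+np.pi/2])
s=manip.state(); j=s["joint_positions"]
print((mod(j[0],j[1]+j[2],*j[3:]).inv()*R.from_rotvec(s["tool_rot"])).magnitude())
yaw=np.radians(79)
for th in(0,30,50,65,75):
  for flip in(0,1):
    # tray frame rot
    Rt=R.from_euler('ZY',[yaw,np.radians(th)])
    # tool: z=-tray z, y = -tray x (flip0) / +tray x ; 
    M=np.array([[0,-1,0],[-1,0,0],[0,0,-1.]]).T if not flip else np.array([[0,1,0],[1,0,0],[0,0,-1.]]).T
    Rw=Rt*R.from_matrix(M)
    for phi in(1.7,2.0):
      e=(R.from_euler('ZY',[.25,phi]).inv()*Rw).as_euler('ZYZ'); e[2]-=np.pi/2
      alt=np.array([e[0]+np.pi,-e[1],e[2]+np.pi])
      w=lambda q:(q+np.pi)%(2*np.pi)-np.pi
      print(th,flip,phi,w(e).round(2),w(alt).round(2))
E
```

```text
Traceback (most recent call last):
  File "scipy/spatial/transform/_rotation.pyx", line 1413, in scipy.spatial.transform._rotation.Rotation.from_euler
ValueError: Expected axis specification to be a non-empty string of upto 3 characters, got ZYZYZ
```

```bash
python3 - <<'E'
from h import *
def mod(j1,phi,j4,j5,j6): return R.from_euler('ZY',[j1,phi])*R.from_euler('ZYZ',[j4,j5,j6+np.pi/2])
s=manip.state(); j=s["joint_positions"]
print((mod(j[0],j[1]+j[2],*j[3:]).inv()*R.from_rotvec(s["tool_rot"])).magnitude())
yaw=np.radians(79)
for th in(0,30,50,65,75):
  for flip in(0,1):
    Rt=R.from_euler('ZY',[yaw,np.radians(th)])
    M=np.array([[0,-1,0],[-1,0,0],[0,0,-1.]]).T if not flip else np.array([[0,1,0],[1,0,0],[0,0,-1.]]).T
    Rw=Rt*R.from_matrix(M)
    for phi in(1.7,2.0):
      e=(R.from_euler('ZY',[.25,phi]).inv()*Rw).as_euler('ZYZ'); e[2]-=np.pi/2
      w=lambda q:(q+np.pi)%(2*np.pi)-np.pi
      print(th,flip,phi,w(e).round(2))
E
```

```text
4.842274308386972e-16
0 0 1.7 [0.   1.44 2.01]
0 0 2.0 [0.   1.14 2.01]
0 1 1.7 [ 0.    1.44 -1.13]
0 1 2.0 [ 0.    1.14 -1.13]
30 0 1.7 [-0.47  1.67  2.02]
30 0 2.0 [-0.48  1.4   2.16]
30 1 1.7 [-0.47  1.67 -1.12]
30 1 2.0 [-0.48  1.4  -0.99]
50 0 1.7 [-0.79  1.82  1.96]
50 0 2.0 [-0.77  1.6   2.18]
50 1 1.7 [-0.79  1.82 -1.18]
50 1 2.0 [-0.77  1.6  -0.97]
65 0 1.7 [-1.05  1.91  1.89]
65 0 2.0 [-0.98  1.75  2.15]
65 1 1.7 [-1.05  1.91 -1.25]
65 1 2.0 [-0.98  1.75 -0.99]
75 0 1.7 [-1.23  1.96  1.83]
75 0 2.0 [-1.13  1.84  2.12]
75 1 1.7 [-1.23  1.96 -1.32]
75 1 2.0 [-1.13  1.84 -1.02]
```

```bash
cat >> h.py <<'E'
def toolR(yaw,th=0,flip=0):
    M=np.array([[0,-1,0],[-1,0,0],[0,0,-1.]]).T
    return R.from_euler('ZY',[np.radians(yaw),np.radians(th)])*R.from_matrix(M)
def plan(way,p=None,r=None):
    """way: list of (pos,Rot); shifts in axes before the turn"""
    s=manip.state(); p=s["tool_pos"] if p is None else p; r=R.from_rotvec(s["tool_rot"]) if r is None else r
    for P,Q in way:
        d=r.inv().apply(np.array(P)-p)*1000; t=(r.inv()*Q).as_rotvec()
        print([d.round(1).tolist(),t.round(3).tolist()], round(float(np.linalg.norm(d)),1), round(float(np.degrees(np.linalg.norm(t))),1)); p,r=np.array(P),Q
def lin(P,Q,n,p=None,r=None):
    s=manip.state(); p=s["tool_pos"] if p is None else p; r=R.from_rotvec(s["tool_rot"]) if r is None else r
    v=(r.inv()*Q).as_rotvec()
    return [(p+(np.array(P)-p)*k/n, r*R.from_rotvec(v*k/n)) for k in range(1,n+1)]
E
python3 -c "
from h import *
plan(lin((.5045,-.397,.18),toolR(87.5),10))"
```

```text
[[33.0, -12.4, 5.1], [-0.0, 0.0, 0.041]] 35.6 2.3
[[32.4, -13.7, 5.1], [-0.0, 0.0, 0.041]] 35.6 2.3
[[31.8, -15.0, 5.1], [-0.0, 0.0, 0.041]] 35.6 2.3
[[31.2, -16.3, 5.1], [-0.0, 0.0, 0.041]] 35.6 2.3
[[30.5, -17.6, 5.1], [-0.0, 0.0, 0.041]] 35.6 2.3
[[29.8, -18.8, 5.1], [-0.0, 0.0, 0.041]] 35.6 2.3
[[29.0, -20.0, 5.1], [-0.0, 0.0, 0.041]] 35.6 2.3
[[28.1, -21.2, 5.1], [-0.0, 0.0, 0.041]] 35.6 2.3
[[27.2, -22.3, 5.1], [-0.0, 0.0, 0.041]] 35.6 2.3
[[26.3, -23.4, 5.1], [-0.0, 0.0, 0.041]] 35.6 2.3
```

```bash
python3 -m crank '[[[33,-12.4,5],[0,0,0.041],85],[[32.4,-13.7,5],[0,0,0.041],85],[[31.8,-15,5],[0,0,0.041],85],[[31.2,-16.3,5],[0,0,0.041],85],[[30.5,-17.6,5],[0,0,0.041],85]]' 40
python3 -m crank '[[[29.8,-18.8,5],[0,0,0.041],85],[[29,-20,5],[0,0,0.041],85],[[28.1,-21.2,5],[0,0,0.041],85],[[27.2,-22.3,5],[0,0,0.041],85],[[26.3,-23.4,5],[0,0,0.041],85]]'
python3 -m crank '[[[0,0,0],[0,0,0],60],[[0,0,0],[0,0,0],60],[[0,0,0],[0,0,0],60],[[0,0,0],[0,0,0],60],[[0,0,0],[0,0,0],60]]'
python3 - <<'E'
from h import *
print(manip.state()["joint_positions"])
plan([((.5045,-.397,.085-.0187),toolR(87.5))])
for n in("wrist","top"):
  c=read_camera(n); cv2.imwrite(f"pics/b_{n}.png",c["frame"])
E
```

```text
t: 0.98
tool_pos: [0.3735, -0.5132, 0.2062]
tool_rot: [3.132, 0.248, 0.0]
contact_force: [-0.3, -0.4, -0.5]
gripper_width: 0.0851
t: 1.6
tool_pos: [0.5055, -0.3967, 0.1813]
tool_rot: [3.141, -0.073, 0.0]
contact_force: [0.8, -0.7, 0.2]
gripper_width: 0.0851
t: 2.22
tool_pos: [0.5043, -0.398, 0.1815]
tool_rot: [3.141, -0.072, 0.0]
contact_force: [-0.1, 0.1, -0.7]
gripper_width: 0.0602
[-8.25888414e-01  2.58518018e-01  1.70439835e+00 -3.57411582e-05
  1.17848706e+00  7.91021458e-01]
[[0.2, -1.1, 115.2], [0.0, -0.0, -0.002]] 115.2 0.1
```

View pics/b_wrist.png

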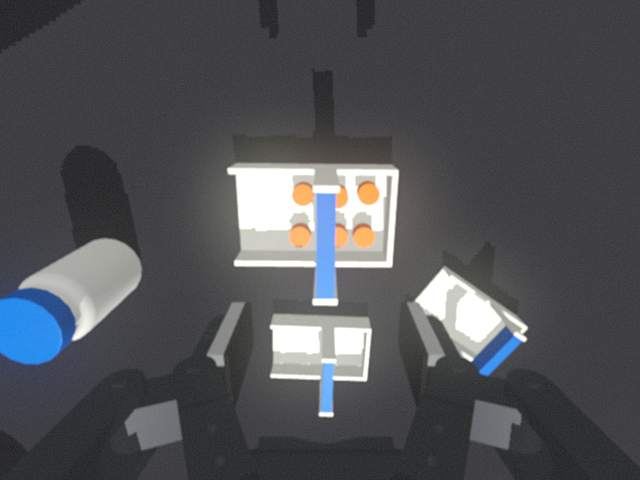

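View pics/b_top.png

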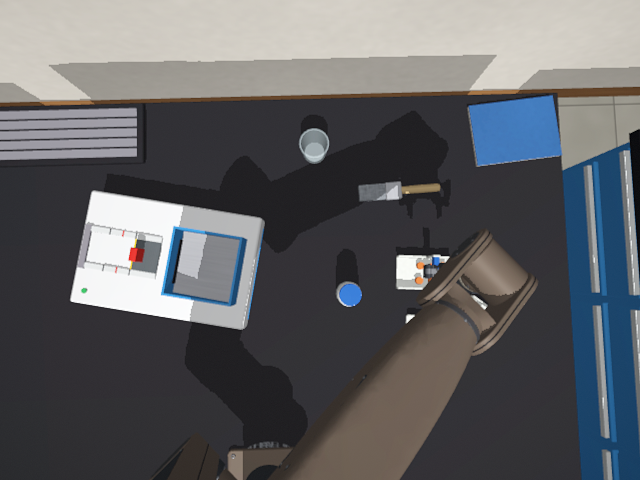

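The wrist view shows the blue handle running from (325,190) to (325,300) between the open fingers. The jar is clear at the left, and a small tray sits below.

```bash
python3 - <<'E'
from h import *
W=read_camera("wrist")
for p in((318,189),(334,189),(314,301),(336,301)): print(onz(W,p,.096)[:2].round(4))
for p in((315,193),(334,193),(316,296),(336,296)): print(onz(W,p,.096)[:2].round(4))
E
```

```text
[ 0.5414 -0.395 ]
[ 0.541  -0.4046]
[ 0.4662 -0.3885]
[ 0.4655 -0.4031]
[ 0.539 -0.393]
[ 0.5385 -0.4045]
[ 0.4698 -0.39  ]
[ 0.4692 -0.4032]
```

```bash
python3 -m crank '[[[0,0,25],[0,0,0],55],[[0,0,25],[0,0,0],50],[[0,0,25],[0,0,0],45],[[0,0,22],[0,0,0],40],[[0,0,17],[0,0,0],40]]'
python3 -m crank '[[[0,0,0],[0,0,0],30],[[0,0,0],[0,0,0],5],[[0,0,0],[0,0,0],5],[[0,0,0],[0,0,0],5],[[0,0,0],[0,0,0],5]]' 60
python3 - <<'E'
from h import *
plan([((.5045,-.397,.085-.0187),toolR(87.5))])
for n in("wrist",):
  c=read_camera(n); cv2.imwrite(f"pics/c_{n}.png",c["frame"])
E
```

```text
t: 3.0
tool_pos: [0.5045, -0.3973, 0.066]
tool_rot: [-3.14, 0.071, 0.001]
contact_force: [0.0, -1.0, -1.1]
gripper_width: 0.0399
t: 3.62
tool_pos: [0.5053, -0.3982, 0.0684]
tool_rot: [3.139, -0.071, 0.003]
contact_force: [1.1, -0.9, 1.5]
gripper_width: 0.0106
[[-0.8, -1.1, 2.1], [0.002, -0.002, -0.002]] 2.5 0.2
```

View pics/c_wrist.png

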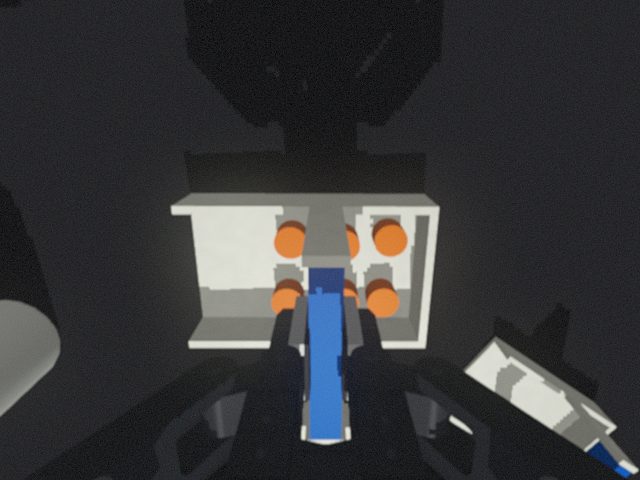

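```bash
python3 -m crank '[[[0,0,-8],[0,0,0],5],[[0,0,-16],[0,0,0],5],[[0,0,-22],[0,0,0],5],[[0,0,-25],[0,0,0],5],[[0,0,-25],[0,0,0],5]]' 80
python3 -m crank '[[[0,0,-25],[0,0,0],5],[[0,0,-25],[0,0,0],5],[[0,0,-22],[0,0,0],5],[[0,0,-16],[0,0,0],5],[[0,0,-8],[0,0,0],5]]'
python3 - <<'E'
from h import *
s=manip.state(); print(s["contact_force"],s["gripper_width"])
p=s["tool_pos"]; r=R.from_rotvec(s["tool_rot"])
T=np.array([.5115,.006,.258]); Q=toolR(79)
w=np.array([.2,.5,.8]+[1.15]*9+[.8,.5,.2]); f=np.cumsum(w)/w.sum()
v=(r.inv()*Q).as_rotvec()
plan([(p+(T-p)*k, r*R.from_rotvec(v*k)) for k in f])
for n in("wrist",):
  c=read_camera(n); cv2.imwrite(f"pics/d_{n}.png",c["frame"])
E
```

```text
t: 4.3
tool_pos: [0.5048, -0.3977, 0.1658]
tool_rot: [3.14, -0.071, 0.001]
contact_force: [0.1, -0.2, -2.8]
gripper_width: 0.0109
t: 4.92
tool_pos: [0.5049, -0.3977, 0.2613]
tool_rot: [3.139, -0.071, 0.002]
contact_force: [-0.3, 0.0, -3.2]
gripper_width: 0.0106
[-0.29864637  0.02853183 -3.20341317] 0.01056667388605962
[[-0.2, -6.0, 0.0], [0.0, -0.0, 0.002]] 6.0 0.1
[[-0.5, -15.1, 0.1], [0.0, -0.0, 0.005]] 15.1 0.3
[[-0.9, -24.2, 0.2], [0.0, -0.0, 0.009]] 24.2 0.5
[[-1.6, -34.7, 0.2], [0.0, -0.0, 0.013]] 34.8 0.7
[[-2.0, -34.7, 0.2], [0.0, -0.0, 0.013]] 34.8 0.7
[[-2.5, -34.7, 0.2], [0.0, -0.0, 0.013]] 34.8 0.7
[[-2.9, -34.7, 0.2], [0.0, -0.0, 0.013]] 34.8 0.7
[[-3.3, -34.6, 0.3], [0.0, -0.0, 0.013]] 34.8 0.7
[[-3.8, -34.6, 0.3], [0.0, -0.0, 0.013]] 34.8 0.7
[[-4.2, -34.5, 0.3], [0.0, -0.0, 0.013]] 34.8 0.7
[[-4.6, -34.5, 0.3], [0.0, -0.0, 0.013]] 34.8 0.7
[[-5.1, -34.4, 0.3], [0.0, -0.0, 0.013]] 34.8 0.7
[[-3.8, -23.9, 0.2], [0.0, -0.0, 0.009]] 24.2 0.5
[[-2.5, -14.9, 0.1], [0.0, -0.0, 0.005]] 15.1 0.3
[[-1.0, -6.0, 0.0], [0.0, -0.0, 0.002]] 6.0 0.1
```

View pics/d_wrist.png

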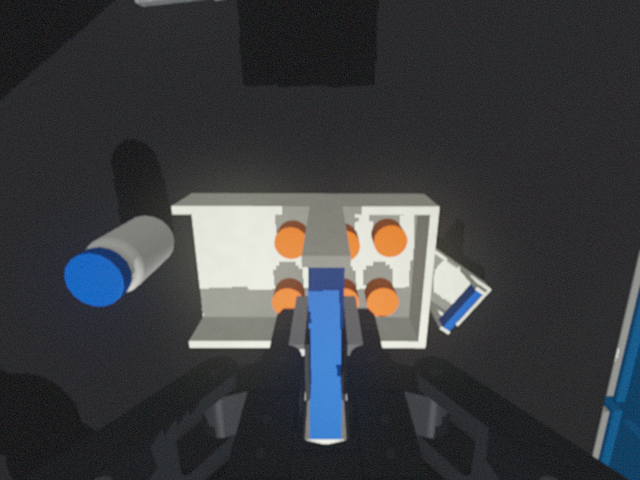

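The tray is lifted level with all six pellets undisturbed. The jar is at (100,275), below the tray, so I can travel now.

```bash
python3 -m crank '[[[-0.2,-6,0],[0,0,0.002],5],[[-0.5,-15,0],[0,0,0.005],5],[[-0.9,-24,0.2],[0,0,0.009],5],[[-1.6,-34.7,0.2],[0,0,0.013],5],[[-2,-34.7,0.2],[0,0,0.013],5]]'
python3 -m crank '[[[-2.5,-34.7,0.2],[0,0,0.013],5],[[-2.9,-34.7,0.2],[0,0,0.013],5],[[-3.3,-34.7,0.2],[0,0,0.013],5],[[-3.8,-34.6,0.3],[0,0,0.013],5],[[-4.2,-34.5,0.3],[0,0,0.013],5]]'
python3 -m crank '[[[-4.6,-34.5,0.3],[0,0,0.013],5],[[-5.1,-34.4,0.3],[0,0,0.013],5],[[-3.8,-24,0.2],[0,0,0.009],5],[[-2.5,-15,0.1],[0,0,0.005],5],[[-1,-6,0],[0,0,0.002],5]]'
python3 -m crank '[[[0,0,0],[0,0,0],5],[[0,0,0],[0,0,0],5],[[0,0,0],[0,0,0],5],[[0,0,0],[0,0,0],5],[[0,0,0],[0,0,0],5]]'
python3 - <<'E'
from h import *
s=manip.state(); print(s["joint_positions"].round(3))
for n in("wrist","side"):
  c=read_camera(n); cv2.imwrite(f"pics/e_{n}.png",c["frame"])
E
```

```text
t: 5.6
tool_pos: [0.5061, -0.2802, 0.2582]
tool_rot: [-3.137, 0.137, 0.001]
contact_force: [-0.2, 1.1, -2.0]
gripper_width: 0.0105
t: 6.22
tool_pos: [0.5086, -0.1062, 0.2571]
tool_rot: [-3.132, 0.238, 0.001]
contact_force: [-0.1, 0.0, -2.8]
gripper_width: 0.0108
t: 6.85
tool_pos: [0.5112, 0.0073, 0.2564]
tool_rot: [3.127, -0.302, -0.0]
contact_force: [0.1, -0.2, -2.9]
gripper_width: 0.0109
t: 7.48
tool_pos: [0.5118, 0.0059, 0.2566]
tool_rot: [3.127, -0.305, -0.0]
contact_force: [-0.1, -0.1, -2.8]
gripper_width: 0.0106
[-0.187 -0.099  1.944 -0.     1.296  1.579]
```

View pics/e_wrist.png

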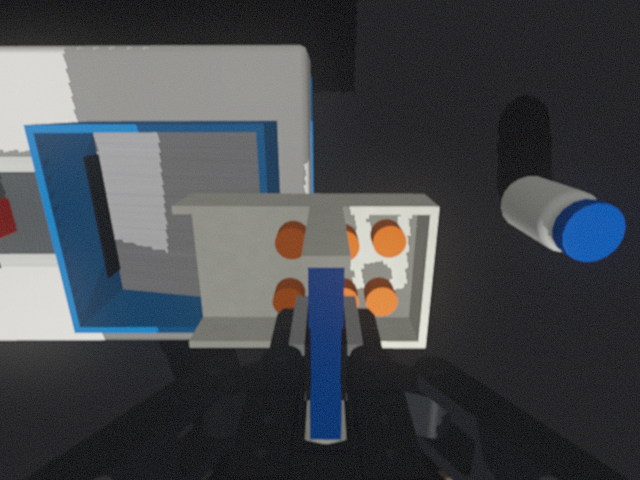

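View pics/e_side.png

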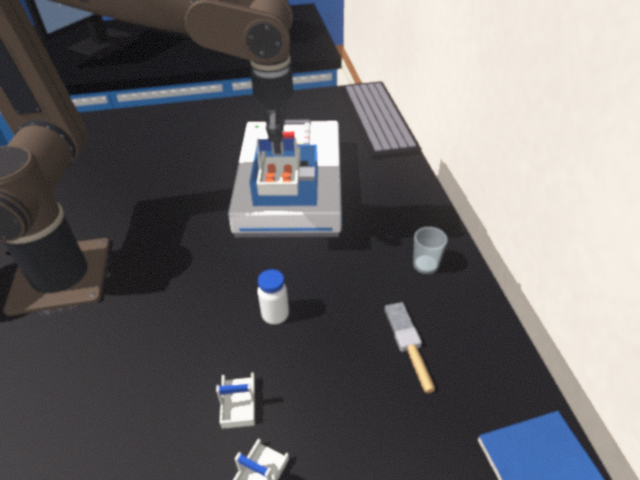

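The tray nose is over the hopper's -y wall, and six pellets are visible. I'll check lateral centring from the rim corners in the wrist view.

```bash
python3 - <<'E'
from h import *
W=read_camera("wrist")
for p in((27,127),(275,123),(77,332)): print(onz(W,p,.15)[:2].round(4))
u=np.array([np.cos(np.radians(79)),np.sin(np.radians(79))]); l=np.array([u[1],-u[0]])
H=np.array([.5325,.114])
for p in((27,127),(275,123),(77,332)): d=onz(W,p,.15)[:2]-H; print("loc y,x",(d@u).round(4),(d@l).round(4))
# plan tilt about edge
s=manip.state(); off=.2747-.258  # handle above TCP
E0=np.array([H[0],H[1]])-.035*u
way=[]
for th in list(range(8,41,8))+list(range(45,71,5)):
    a=np.radians(th); ex=.075*np.cos(a)-.085*np.sin(a)
    h=np.append(E0-ex*u,.275); Q=toolR(79,th)
    way.append((h+Q.apply([0,0,.0167]),Q))
plan(way)
E
```

```text
[0.6178 0.1751]
[0.5904 0.0226]
[0.473  0.2029]
loc y,x 0.0762 0.0721
loc y,x -0.0786 0.0743
loc y,x 0.0759 -0.0753
[[-0.2, -10.1, -1.8], [-0.14, 0.0, -0.002]] 10.3 8.0
[[-0.0, -11.3, -2.1], [-0.14, 0.0, 0.0]] 11.5 8.0
[[-0.0, -11.8, -4.2], [-0.14, -0.0, -0.0]] 12.6 8.0
[[0.0, -11.7, -6.4], [-0.14, 0.0, -0.0]] 13.4 8.0
[[-0.0, -11.0, -8.5], [-0.14, 0.0, 0.0]] 13.9 8.0
[[-0.0, -6.1, -6.4], [-0.087, 0.0, 0.0]] 8.9 5.0
[[0.0, -5.5, -7.0], [-0.087, -0.0, -0.0]] 8.9 5.0
[[-0.0, -4.8, -7.5], [-0.087, 0.0, 0.0]] 8.9 5.0
[[0.0, -4.0, -7.8], [-0.087, 0.0, -0.0]] 8.8 5.0
[[-0.0, -3.2, -8.1], [-0.087, -0.0, 0.0]] 8.7 5.0
[[-0.0, -2.3, -8.1], [-0.087, 0.0, 0.0]] 8.4 5.0
```

```bash
python3 -m crank '[[[0,-10,-2],[-0.14,0,0],5],[[0,-11.3,-2],[-0.14,0,0],5],[[0,-11.8,-4.2],[-0.14,0,0],5],[[0,-11.7,-6.4],[-0.14,0,0],5],[[0,-11,-8.5],[-0.14,0,0],5]]' 100
python3 - <<'E'
from h import *
s=manip.state(); print(s["joint_positions"].round(3))
for n in("wrist","side"):
  c=read_camera(n); cv2.imwrite(f"pics/f_{n}.png",c["frame"])
E
```

```text
t: 8.25
tool_pos: [0.524, 0.0672, 0.2626]
tool_rot: [2.43, -0.237, -0.084]
contact_force: [0.6, -0.2, -2.3]
gripper_width: 0.0101
[ 0.216  0.144  1.796 -0.635  1.534  2.116]
```

View pics/f_wrist.png

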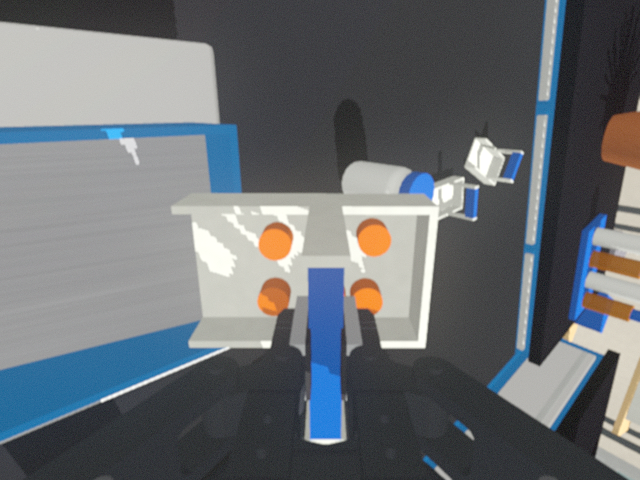

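View pics/f_side.png

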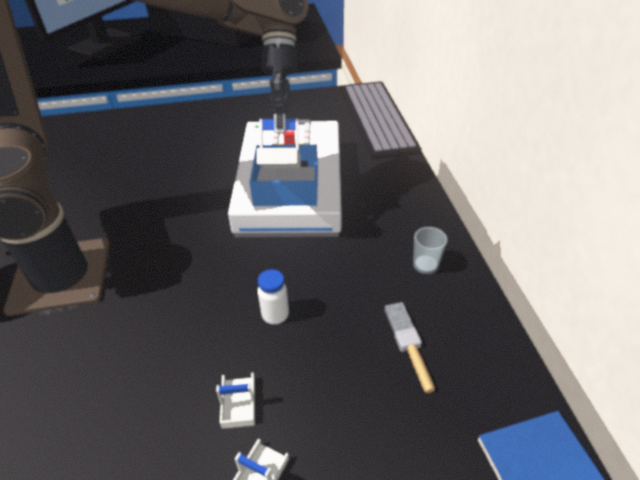

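At 40° tilt the pellets have only just begun to shift and still sit near (275,240) in the wrist view. The hopper is directly ahead, so I'll continue to 70°.

```bash
python3 -m crank '[[[0,-6,-6.4],[-0.087,0,0],5],[[0,-5.5,-7],[-0.087,0,0],5],[[0,-4.8,-7.5],[-0.087,0,0],5],[[0,-4,-7.8],[-0.087,0,0],5],[[0,-3.2,-8],[-0.087,0,0],5]]'
python3 -m crank '[[[0,-2.3,-8],[-0.087,0,0],5],[[0,0,0],[0,0,0],5],[[0,0,0],[0,0,0],5],[[0,0,0],[0,0,0],5],[[0,0,0],[0,0,0],5]]'
python3 - <<'E'
from h import *
s=manip.state(); print(s["joint_positions"].round(3))
for n in("wrist","top"):
  c=read_camera(n); cv2.imwrite(f"pics/g_{n}.png",c["frame"])
E
```

```text
t: 8.98
tool_pos: [0.5325, 0.1088, 0.2684]
tool_rot: [2.0, -0.196, -0.124]
contact_force: [0.2, -0.6, -2.4]
gripper_width: 0.0103
t: 9.6
tool_pos: [0.5336, 0.1166, 0.2698]
tool_rot: [1.914, -0.188, -0.13]
contact_force: [0.1, 0.1, -1.3]
gripper_width: 0.0103
[ 0.389  0.404  1.666 -0.96   1.865  2.271]
```

View pics/g_wrist.png

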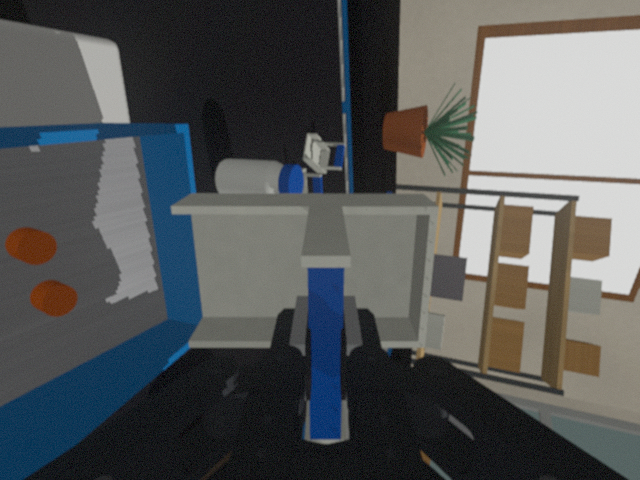

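View pics/g_top.png

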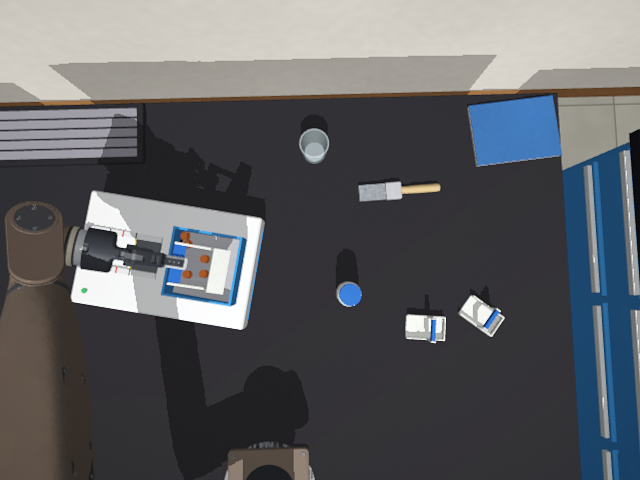

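```bash
python3 - <<'E'
from h import *
for n in("top","side"):
  f=cv2.imread("pics/g_top.png") if n=="top" else read_camera(n)["frame"]
  f=f[215:315,150:255] if n=="top" else f[115:215,230:340]
  cv2.imwrite(f"pics/g2_{n}.png",cv2.resize(f,None,fx=5.5,fy=5.5))
E
```

```text
(no output)
```

View pics/g2_top.png

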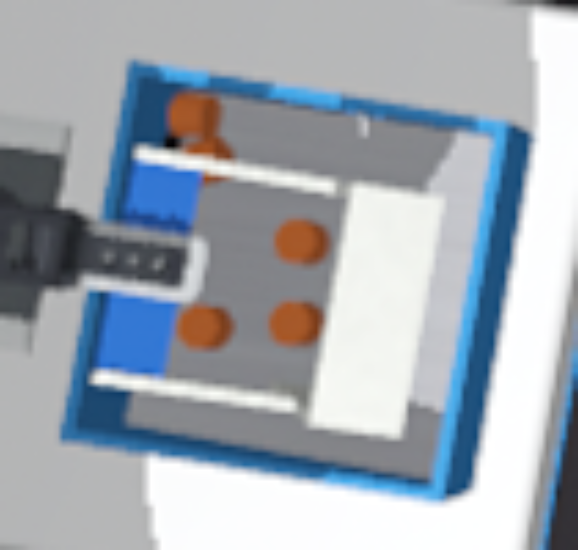

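View pics/g2_side.png

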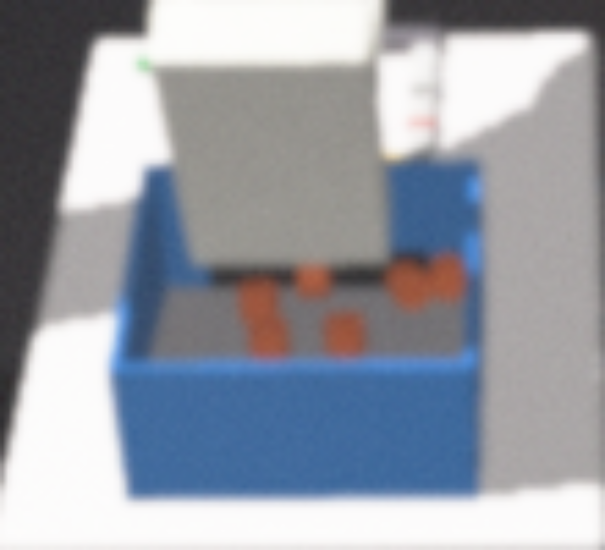

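All six pellets lie in the hopper: the top view shows five with one hidden under the gripper, and the side view shows all six. The tray is empty, so I'll untilt it and carry it back.

```bash
python3 - <<'E'
from h import *
u=np.array([np.cos(np.radians(79)),np.sin(np.radians(79))]);H=np.array([.5325,.114]);E0=H-.035*u
s=manip.state(); way=[(s["tool_pos"]+[0,0,.03*k],R.from_rotvec(s["tool_rot"])) for k in(.5,1)]
for th in (62,54,46,38,30,22,14,0+6,0):
    a=np.radians(th); ex=.075*np.cos(a)-.085*np.sin(a)
    h=np.append(E0-ex*u,.305); Q=toolR(79,th)
    way.append((h+Q.apply([0,0,.0167]),Q))
plan(way)
E
```

```text
[[0.0, 14.1, -5.1], [0.0, 0.0, 0.0]] 15.0 0.0
[[0.0, 14.1, -5.1], [0.0, 0.0, 0.0]] 15.0 0.0
[[-0.4, 2.3, 12.8], [0.139, 0.002, -0.001]] 13.1 8.0
[[-0.0, 4.8, 13.2], [0.14, -0.0, 0.0]] 14.1 8.0
[[-0.0, 6.9, 12.5], [0.14, -0.0, -0.0]] 14.3 8.0
[[0.0, 8.7, 11.2], [0.14, -0.0, 0.0]] 14.2 8.0
[[-0.0, 10.0, 9.5], [0.14, 0.0, -0.0]] 13.8 8.0
[[0.0, 10.9, 7.5], [0.14, 0.0, 0.0]] 13.2 8.0
[[-0.0, 11.1, 5.3], [0.14, 0.0, -0.0]] 12.3 8.0
[[0.0, 10.8, 3.1], [0.14, -0.0, 0.0]] 11.2 8.0
[[-0.0, 7.5, 0.9], [0.105, 0.0, -0.0]] 7.6 6.0
```

```bash
python3 -m crank '[[[0,14,-5],[0,0,0],5],[[0,14,-5],[0,0,0],5],[[-0.4,2.3,12.8],[0.14,0.002,0],5],[[0,4.8,13.2],[0.14,0,0],5],[[0,6.9,12.5],[0.14,0,0],5]]'
python3 -m crank '[[[0,8.7,11.2],[0.14,0,0],5],[[0,10,9.5],[0.14,0,0],5],[[0,10.9,7.5],[0.14,0,0],5],[[0,11.1,5.3],[0.14,0,0],5],[[0,10.8,3.1],[0.14,0,0],5]]'
python3 -m crank '[[[0,7.5,1],[0.105,0,0],5],[[0,0,0],[0,0,0],5],[[0,0,0],[0,0,0],5],[[0,0,0],[0,0,0],5],[[0,0,0],[0,0,0],5]]'
python3 - <<'E'
from h import *
s=manip.state(); print(s["joint_positions"].round(3))
p=s["tool_pos"]; r=R.from_rotvec(s["tool_rot"])
T=np.array([.505,-.398,p[2]]); Q=toolR(87.5)
w=np.array([.4,.8]+[1.1]*6+[.8,.4]); f=np.cumsum(w)/w.sum()
v=(r.inv()*Q).as_rotvec()
plan([(p+(T-p)*k, r*R.from_rotvec(v*k)) for k in f])
for n in("wrist","top"):
  c=read_camera(n); cv2.imwrite(f"pics/i_{n}.png",c["frame"])
E
```

```text
t: 10.38
tool_pos: [0.5255, 0.0767, 0.2948]
tool_rot: [2.335, -0.226, -0.091]
contact_force: [0.1, 0.0, -1.6]
gripper_width: 0.0104
t: 11.0
tool_pos: [0.5126, 0.0127, 0.2899]
tool_rot: [3.028, -0.29, -0.01]
contact_force: [-0.3, -0.4, -1.1]
gripper_width: 0.0105
t: 11.62
tool_pos: [0.5115, 0.0067, 0.2874]
tool_rot: [-3.125, 0.299, -0.001]
contact_force: [0.9, -0.2, -2.3]
gripper_width: 0.0101
[-0.187 -0.121  1.909  0.003  1.354  1.574]
[[3.1, 17.7, -0.0], [-0.0, -0.0, -0.007]] 18.0 0.4
[[6.0, 35.5, -0.1], [-0.0, -0.0, -0.013]] 36.0 0.7
[[7.6, 48.9, -0.1], [-0.0, -0.0, -0.018]] 49.5 1.0
[[6.8, 49.0, -0.1], [-0.0, -0.0, -0.018]] 49.5 1.0
[[5.9, 49.1, -0.1], [-0.0, -0.0, -0.018]] 49.5 1.0
[[5.0, 49.2, -0.1], [-0.0, -0.0, -0.018]] 49.5 1.0
[[4.1, 49.3, -0.0], [-0.0, -0.0, -0.018]] 49.5 1.0
[[3.2, 49.4, -0.0], [-0.0, -0.0, -0.018]] 49.5 1.0
[[1.7, 35.9, -0.0], [-0.0, -0.0, -0.013]] 36.0 0.7
[[0.6, 18.0, -0.0], [-0.0, -0.0, -0.007]] 18.0 0.4
```

View pics/i_wrist.png

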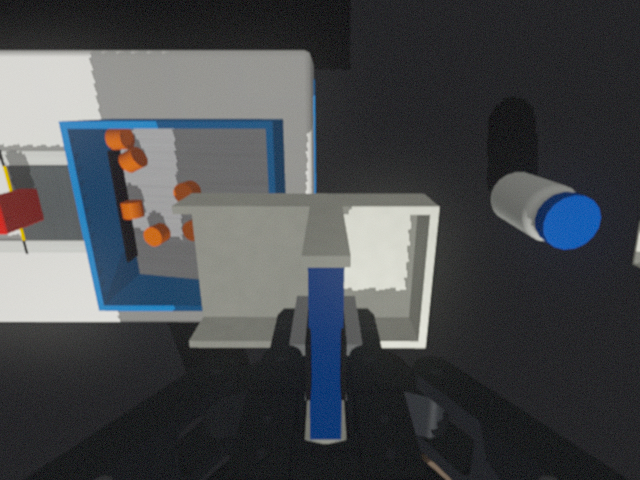

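View pics/i_top.png

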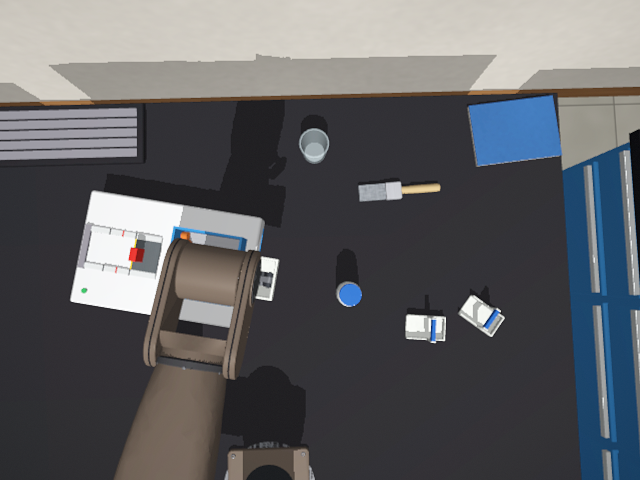

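The tray is level and empty, and all six pellets are visible in the hopper in the wrist view. I'll travel back.

```bash
python3 -m crank '[[[3,18,0],[0,0,-0.007],5],[[6,35.5,0],[0,0,-0.013],5],[[7.6,49,0],[0,0,-0.018],5],[[6.8,49,0],[0,0,-0.018],5],[[5.9,49,0],[0,0,-0.018],5]]'
python3 -m crank '[[[5,49,0],[0,0,-0.018],5],[[4.1,49.3,0],[0,0,-0.018],5],[[3.2,49.4,0],[0,0,-0.018],5],[[1.7,36,0],[0,0,-0.013],5],[[0.6,18,0],[0,0,-0.007],5]]'
python3 -m crank '[[[0,0,20],[0,0,0],5],[[0,0,40],[0,0,0],5],[[0,0,50],[0,0,0],5],[[0,0,45],[0,0,0],5],[[0,0,25],[0,0,0],5]]'
python3 -m crank '[[[0,0,10],[0,0,0],5],[[0,0,5],[0,0,0],5],[[0,0,0],[0,0,0],5],[[0,0,0],[0,0,0],5],[[0,0,0],[0,0,0],5]]'
python3 - <<'E'
from h import *
s=manip.state(); print(s["joint_positions"].round(3),R.from_rotvec(s["tool_rot"]).as_matrix().round(3))
plan([((.505,-.398,.0684),toolR(87.5))])
for n in("wrist","side"):
  c=read_camera(n); cv2.imwrite(f"pics/k_{n}.png",c["frame"])
E
```

```text
t: 12.35
tool_pos: [0.5078, -0.1979, 0.287]
tool_rot: [-3.133, 0.184, -0.002]
contact_force: [-0.9, -0.6, -1.9]
gripper_width: 0.0103
t: 12.98
tool_pos: [0.504, -0.4004, 0.2857]
tool_rot: [-3.137, 0.071, -0.001]
contact_force: [0.4, 0.5, -1.9]
gripper_width: 0.0103
t: 13.6
tool_pos: [0.5031, -0.3942, 0.1014]
tool_rot: [-3.132, 0.067, 0.006]
contact_force: [-0.1, 0.3, -1.3]
gripper_width: 0.0104
t: 14.22
tool_pos: [0.505, -0.3989, 0.0926]
tool_rot: [-3.139, 0.07, -0.004]
contact_force: [1.3, 0.5, -2.2]
gripper_width: 0.0105
[-0.827  0.359  1.754  0.003  1.027  0.786] [[ 0.999 -0.044  0.003]
 [-0.044 -0.999  0.001]
 [ 0.003 -0.002 -1.   ]]
[[-0.1, -0.8, 24.2], [-0.002, -0.003, -0.001]] 24.2 0.2
```

View pics/k_wrist.png

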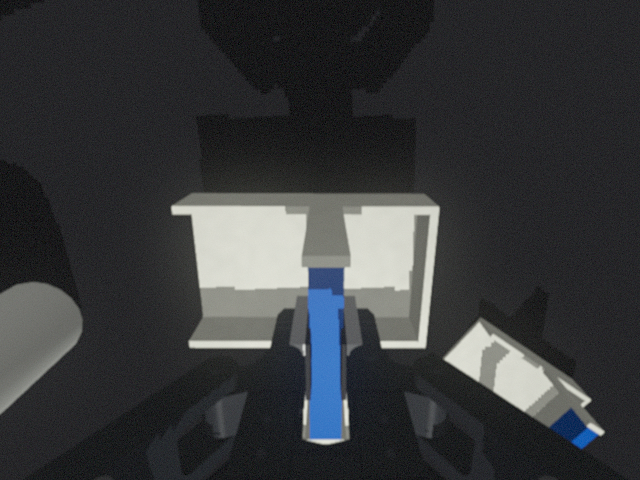

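View pics/k_side.png

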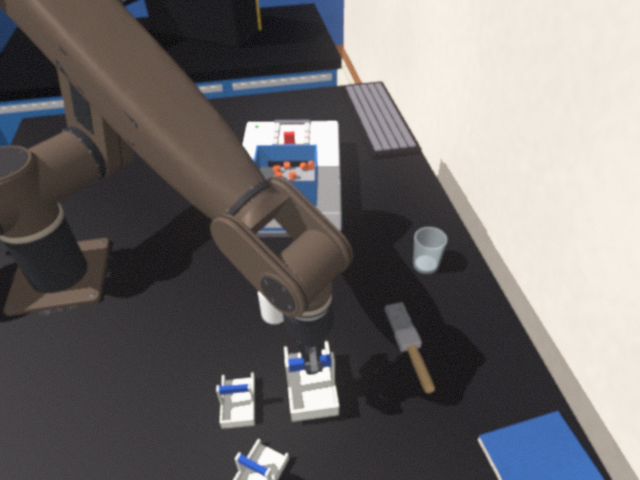

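The tray is empty and level, just above its old spot and clear of the small trays. I'll lower it gently.

```bash
python3 -m crank '[[[0,-0.5,10],[0,0,0],5],[[0,0,8],[0,0,0],5],[[0,0,4],[0,0,0],5],[[0,0,1],[0,0,0],5],[[0,0,0],[0,0,0],5]]'
python3 -m crank '[[[0,0,1],[0,0,0],5],[[0,0,1],[0,0,0],5],[[0,0,0],[0,0,0],5],[[0,0,0],[0,0,0],5],[[0,0,0],[0,0,0],5]]'
```

```text
t: 14.95
tool_pos: [0.5048, -0.3978, 0.0687]
tool_rot: [-3.138, 0.07, -0.003]
contact_force: [-0.5, 2.1, 2.3]
gripper_width: 0.0098
t: 15.58
tool_pos: [0.5049, -0.3977, 0.0686]
tool_rot: [-3.138, 0.069, -0.002]
contact_force: [-3.4, 4.9, 9.3]
gripper_width: 0.0106
```

```bash
python3 -m crank '[[[0,0,-1.5],[0,0,0],10],[[0,0,0],[0,0,0],25],[[0,0,0],[0,0,0],40],[[0,0,0],[0,0,0],40],[[0,0,0],[0,0,0],40]]'
python3 -m crank '[[[0,0,-10],[0,0,0],40],[[0,0,-20],[0,0,0],40],[[0,0,-40],[0,0,0],40],[[0,0,-50],[0,0,0],40],[[0,0,-50],[0,0,0],40]]'
python3 - <<'E'
from h import *
for n in("wrist","side"):
  c=read_camera(n); cv2.imwrite(f"pics/l_{n}.png",c["frame"])
E
```

```text
t: 16.2
tool_pos: [0.5046, -0.3978, 0.0677]
tool_rot: [-3.138, 0.07, -0.002]
contact_force: [-0.0, -0.3, -0.0]
gripper_width: 0.0402
t: 16.82
tool_pos: [0.5045, -0.3984, 0.2415]
tool_rot: [-3.14, 0.07, -0.005]
contact_force: [0.5, -0.2, 0.1]
gripper_width: 0.0402
```

View pics/l_wrist.png

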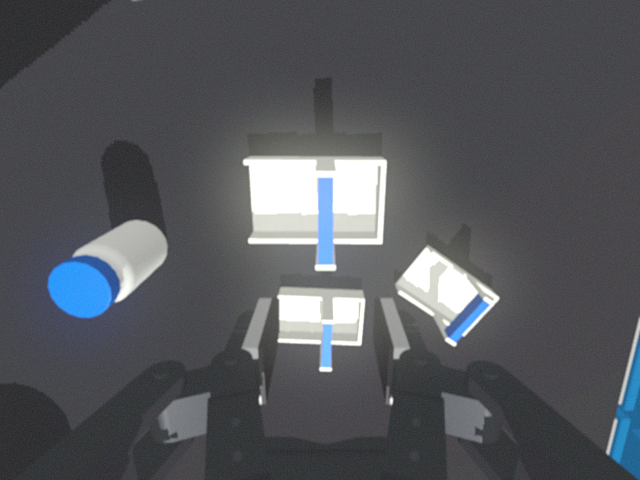

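View pics/l_side.png

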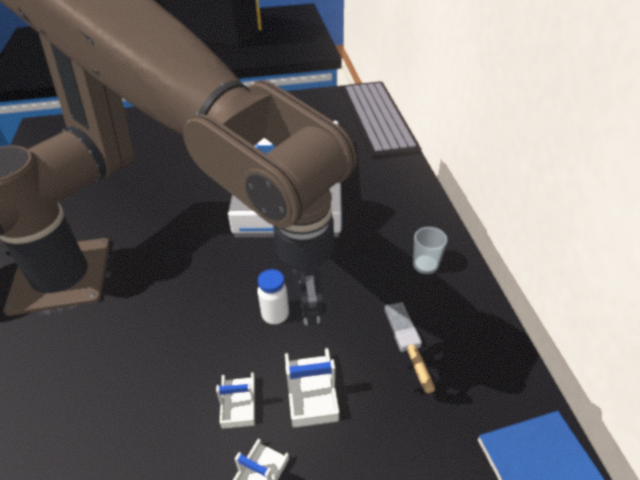

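The tray stands upright and released: its handle is at (325,220) in the wrist view, and the side view shows it square on the bench. Next is the knob.

```bash
python3 - <<'E'
from h import *
s=manip.state(); p=s["tool_pos"]; r=R.from_rotvec(s["tool_rot"])
T=np.array([.562,.267,.235]); Q=toolR(79)
w=np.array([.5,.8]+[1.1]*11+[.8,.5]); f=np.cumsum(w)/w.sum()
v=(r.inv()*Q).as_rotvec()
plan([(p+(T-p)*k, r*R.from_rotvec(v*k)) for k in f])
E
```

```text
[[0.9, -22.8, 0.3], [0.0, -0.0, 0.005]] 22.8 0.3
[[1.2, -36.5, 0.5], [0.0, -0.001, 0.008]] 36.5 0.5
[[1.2, -50.2, 0.6], [0.001, -0.001, 0.011]] 50.2 0.6
[[0.7, -50.2, 0.7], [0.001, -0.001, 0.011]] 50.2 0.6
[[0.1, -50.2, 0.7], [0.001, -0.001, 0.011]] 50.2 0.6
[[-0.4, -50.2, 0.7], [0.001, -0.001, 0.011]] 50.2 0.6
[[-1.0, -50.2, 0.8], [0.001, -0.001, 0.011]] 50.2 0.6
[[-1.5, -50.1, 0.8], [0.001, -0.001, 0.011]] 50.2 0.6
[[-2.1, -50.1, 0.8], [0.001, -0.001, 0.011]] 50.2 0.6
[[-2.7, -50.1, 0.9], [0.001, -0.001, 0.011]] 50.2 0.6
[[-3.2, -50.1, 0.9], [0.001, -0.001, 0.011]] 50.2 0.6
[[-3.8, -50.0, 0.9], [0.001, -0.001, 0.011]] 50.2 0.6
[[-4.3, -50.0, 1.0], [0.001, -0.001, 0.011]] 50.2 0.6
[[-3.5, -36.3, 0.7], [0.0, -0.001, 0.008]] 36.5 0.5
[[-2.4, -22.7, 0.5], [0.0, -0.0, 0.005]] 22.8 0.3
```

```bash
python3 -m crank '[[[1,-23,0],[0,0,0.005],45],[[1,-36.5,0],[0,0,0.008],45],[[1,-50,0],[0,0,0.011],45],[[0.7,-50,0],[0,0,0.011],45],[[0,-50,0],[0,0,0.011],45]]'
python3 -m crank '[[[-0.4,-50,0],[0,0,0.011],45],[[-1,-50,0],[0,0,0.011],45],[[-1.5,-50,0],[0,0,0.011],45],[[-2,-50,0],[0,0,0.011],45],[[-2.7,-50,0],[0,0,0.011],45]]'
python3 -m crank '[[[-3.2,-50,0],[0,0,0.011],45],[[-3.8,-50,0],[0,0,0.011],45],[[-4.3,-50,0],[0,0,0.011],45],[[-3.5,-36.3,0],[0,0,0.008],45],[[-2.4,-23,0],[0,0,0.005],45]]'
python3 -m crank '[[[0,0,10],[0,0,0],45],[[0,0,5],[0,0,0],45],[[0,0,0],[0,0,0],45],[[0,0,0],[0,0,0],45],[[0,0,0],[0,0,0],45]]'
python3 - <<'E'
from h import *
for n in("wrist","side"):
  c=read_camera(n); cv2.imwrite(f"pics/m_{n}.png",c["frame"])
plan([((.562,.267,.099),toolR(79))])
E
```

```text
t: 17.55
tool_pos: [0.52, -0.1862, 0.2371]
tool_rot: [-3.134, 0.142, 0.002]
contact_force: [0.6, 0.5, -0.7]
gripper_width: 0.0449
t: 18.18
tool_pos: [0.5399, 0.0626, 0.2379]
tool_rot: [-3.13, 0.228, 0.002]
contact_force: [0.4, 0.4, -0.7]
gripper_width: 0.045
t: 18.8
tool_pos: [0.5565, 0.2717, 0.2382]
tool_rot: [-3.125, 0.297, 0.003]
contact_force: [-0.7, -1.0, -1.5]
gripper_width: 0.045
t: 19.42
tool_pos: [0.5591, 0.2688, 0.2253]
tool_rot: [-3.124, 0.301, -0.003]
contact_force: [-0.2, 0.4, 1.2]
gripper_width: 0.0453
[[3.1, 1.8, 126.3], [-0.003, -0.001, 0.0]] 126.3 0.2
```

View pics/m_wrist.png

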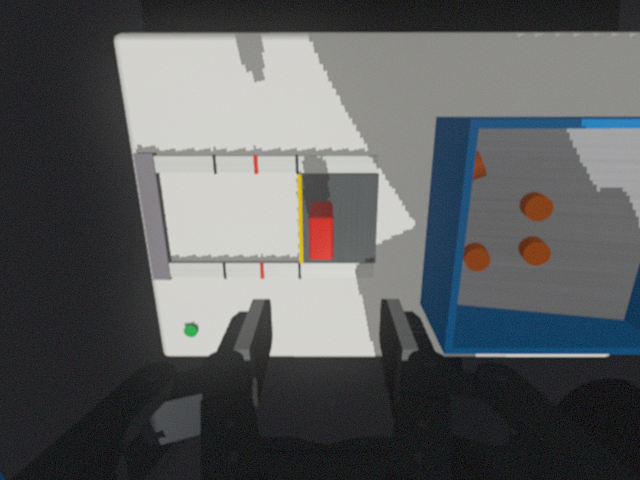

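View pics/m_side.png

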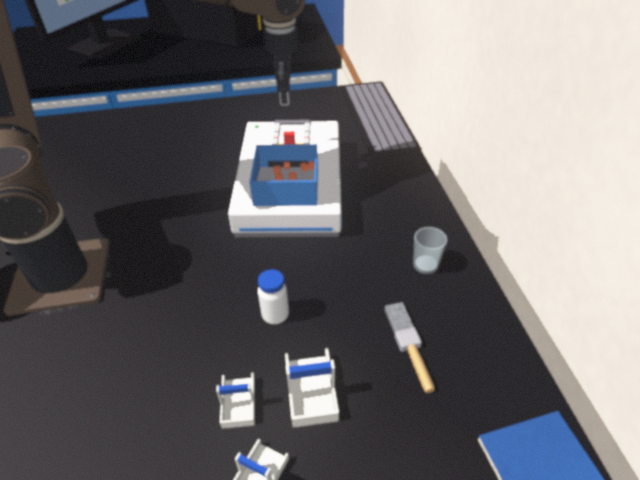

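The wrist view shows the knob's top face spanning about (309,217)–(332,260). The yellow edge is at x≈301, by the black closed marks, and the red marks are at x≈256–262.

```bash
python3 - <<'E'
from h import *
W=read_camera("wrist")
q=[onz(W,p,.132)[:2] for p in((309,218),(332,217),(332,260),(309,260))]; print(np.round(q,4),np.mean(q,0))
s=manip.state(); T=np.append(np.mean(q,0),.099); plan([(T,toolR(79))])
E
```

```text
[[0.5773 0.2765]
 [0.5752 0.262 ]
 [0.5461 0.2674]
 [0.549  0.2824]] [0.56189295 0.27206085]
[[2.2, -3.0, 126.2], [-0.003, -0.001, 0.0]] 126.3 0.2
```

```bash
python3 -m crank '[[[2.5,-1.5,25],[0,0,0],45],[[0,0,35],[0,0,0],45],[[0,0,30],[0,0,0],45],[[0,0,20],[0,0,0],45],[[0,0,10],[0,0,0],45]]'
python3 -m crank '[[[0,0,4],[0,0,0],45],[[0,0,0],[0,0,0],45],[[0,0,0],[0,0,0],45],[[0,0,0],[0,0,0],45],[[0,0,0],[0,0,0],45]]'
python3 - <<'E'
from h import *
for n in("wrist","side"):
  c=read_camera(n); f=c["frame"]
  if n=="side": f=cv2.resize(f[50:200,210:360],None,fx=4,fy=4)
  cv2.imwrite(f"pics/n_{n}.png",f)
E
```

```text
t: 20.2
tool_pos: [0.5613, 0.2705, 0.1038]
tool_rot: [-3.125, 0.3, 0.0]
contact_force: [0.6, 0.0, 0.2]
gripper_width: 0.0451
t: 20.82
tool_pos: [0.5619, 0.2707, 0.1013]
tool_rot: [-3.124, 0.3, -0.003]
contact_force: [0.1, 0.6, 0.8]
gripper_width: 0.045
```

View pics/n_wrist.png

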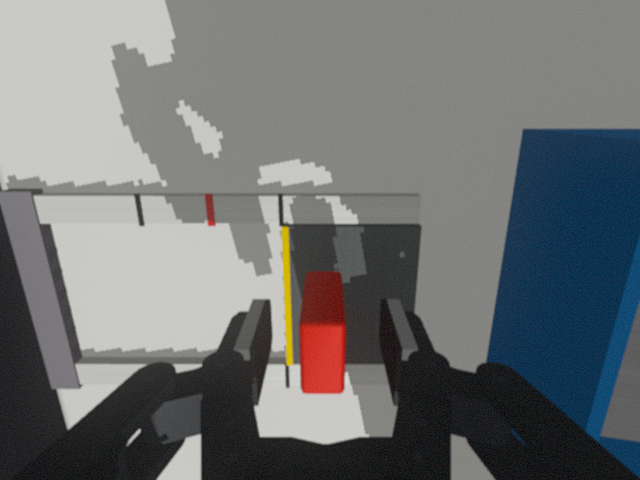

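View pics/n_side.png

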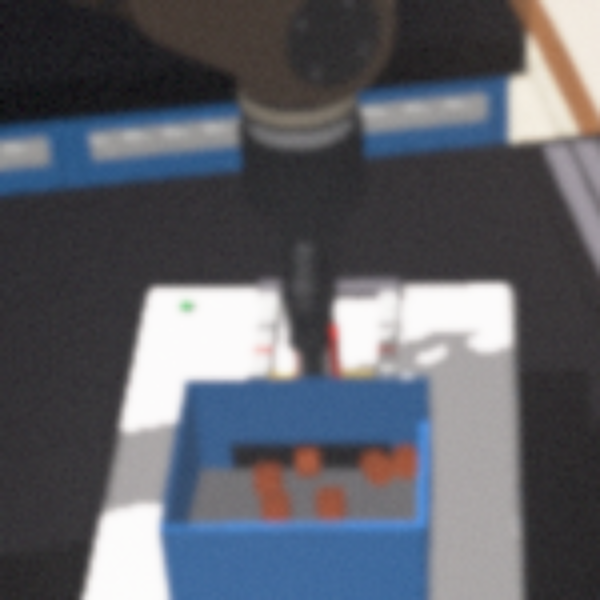

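The knob, at (323,340), is centred between the jaws. I'll grip it.

```bash
python3 -m crank '[[[0,0,0],[0,0,0],30],[[0,0,0],[0,0,0],8],[[0,0,0],[0,0,0],8],[[0,0,0],[0,0,0],8],[[0,0,0],[0,0,0],8]]' 70
python3 - <<'E'
from h import *
W=read_camera("wrist"); cv2.imwrite("pics/o.png",W["frame"]); s=manip.state(); print(s["tool_pos"],s["contact_force"],s["gripper_width"])
E
```

```text
t: 21.55
tool_pos: [0.5619, 0.2717, 0.1012]
tool_rot: [-3.122, 0.299, -0.003]
contact_force: [0.1, 5.7, -0.3]
gripper_width: 0.0151
[0.56187744 0.2717227  0.1011701 ] [ 1.19852035  5.38742468 -1.44010423] 0.01505893166788645
```

View pics/o.png

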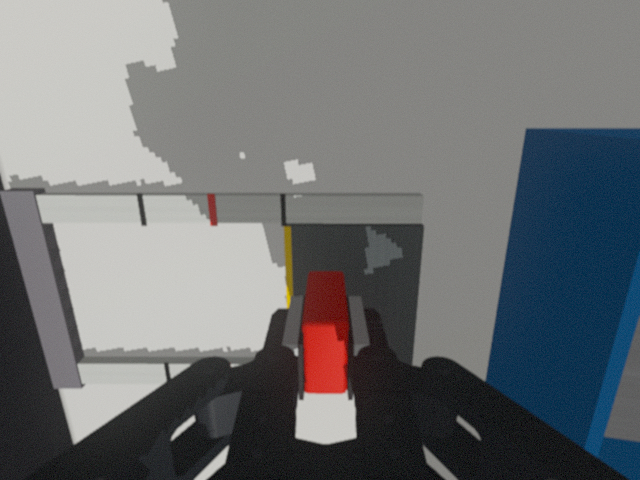

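Gripped at 15 mm width. Now I'll pull it 30 mm along the analyser's +y, which is tool -y.

```bash
python3 -m crank '[[[0,-4,0],[0,0,0],8],[[0,-7,0],[0,0,0],8],[[0,-8,0],[0,0,0],8],[[0,-7,0],[0,0,0],8],[[0,-4,0],[0,0,0],8]]' 90
python3 -m crank '[[[0,0,0],[0,0,0],8],[[0,0,0],[0,0,0],8],[[0,0,0],[0,0,0],8],[[0,0,0],[0,0,0],8],[[0,0,0],[0,0,0],8]]'
python3 - <<'E'
from h import *
W=read_camera("wrist"); cv2.imwrite("pics/q.png",W["frame"])
T=read_camera("top"); cv2.imwrite("pics/q_top.png",cv2.resize(T["frame"][180:340,60:275],None,fx=3.6,fy=3.6))
E
```

```text
t: 22.22
tool_pos: [0.5669, 0.2977, 0.1011]
tool_rot: [3.124, -0.299, -0.002]
contact_force: [-3.2, -8.9, 4.4]
gripper_width: 0.0144
t: 22.85
tool_pos: [0.5669, 0.2975, 0.1012]
tool_rot: [3.124, -0.299, -0.002]
contact_force: [-3.8, -7.0, 4.6]
gripper_width: 0.0147
```

View pics/q.png

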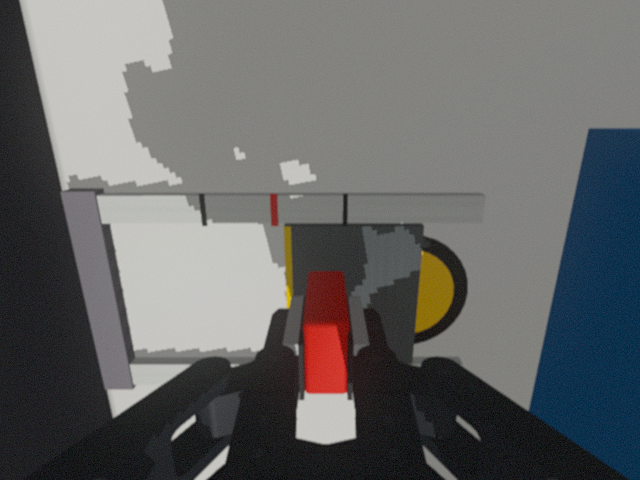

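View pics/q_top.png

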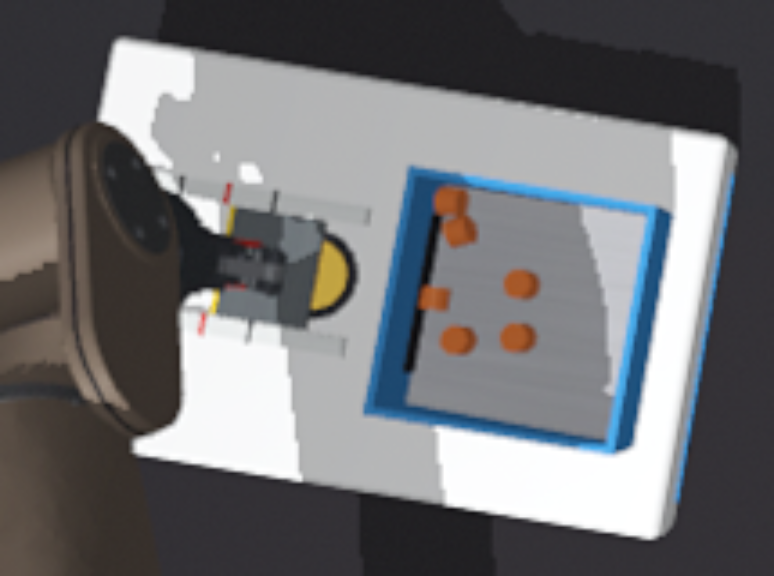

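The wrist view shows the yellow edge at x≈286 and the red mark at x≈275, with 70 px for 30 mm. It is therefore about 4 mm short, at roughly 25.7 mm, so I'll pull 4 mm more. All six pellets are still in the hopper.

```bash
python3 -m crank '[[[0,-2,0],[0,0,0],8],[[0,-2.5,0],[0,0,0],8],[[0,0,0],[0,0,0],8],[[0,0,0],[0,0,0],8],[[0,0,0],[0,0,0],8]]'
python3 -m crank '[[[0,0,0],[0,0,0],8],[[0,0,0],[0,0,0],8],[[0,0,0],[0,0,0],8],[[0,0,0],[0,0,0],8],[[0,0,0],[0,0,0],8]]'
python3 - <<'E'
from h import *
W=read_camera("wrist"); cv2.imwrite("pics/r.png",W["frame"]); print(manip.state()["tool_pos"])
S=read_camera("side"); cv2.imwrite("pics/r_side.png",S["frame"])
E
```

```text
t: 23.58
tool_pos: [0.5677, 0.3017, 0.1011]
tool_rot: [3.124, -0.299, -0.003]
contact_force: [-2.6, -8.5, 5.5]
gripper_width: 0.0147
t: 24.2
tool_pos: [0.5677, 0.3017, 0.1011]
tool_rot: [3.124, -0.299, -0.002]
contact_force: [-4.2, -8.3, 4.6]
gripper_width: 0.0147
[0.56765318 0.3017094  0.10111156]
```

View pics/r.png

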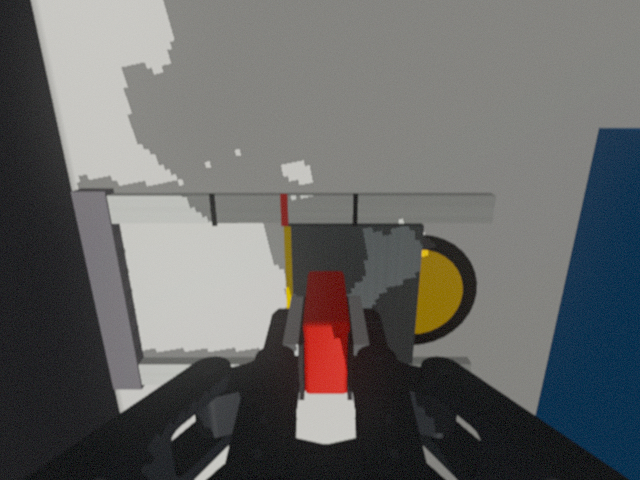

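View pics/r_side.png

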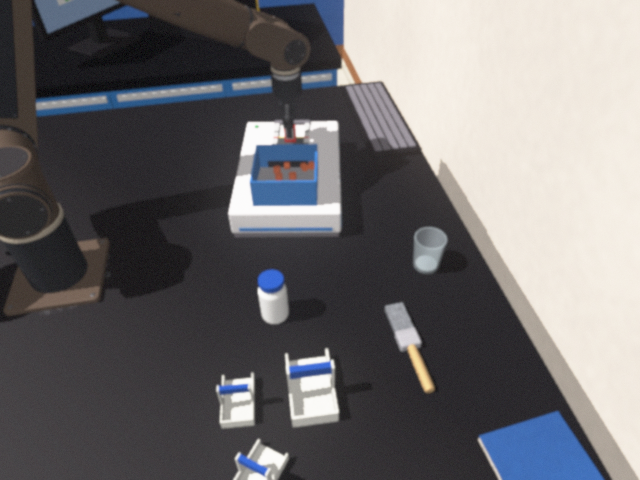

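The yellow edge (x≈287) is now at the red mark (x≈285), half the window shows, and the pose is steady. The tray stands upright and released, and the jar, beaker and brush are where they were. I'll hand in.

```bash
python3 -c "
from bench import job
print(job.hand_in())"
```

```text
the job is handed in; nothing more can be done
None
```

I poured all six pellets into the hopper, set the empty tray back upright at its old spot, and pulled the shutter about half-way open. I handed in at 24 s of the 72 s allowed, with the gripper still holding the knob. The hand-in gives no verdict.

- **Pellets:** all six show in the hopper in the wrist, side and top views. The last top view was taken just before the final 4 mm pull on the shutter.
- **Tray:** it stands upright on the bench, and the fingers are well clear of it.
- **Shutter:** the yellow edge is within about 1 mm of the red marks, so the opening is roughly 30 mm. The force reading is steady at about 9 N, which matches the spring half-way, and the tool did not move between the last two readings.
- **Jar, beaker and brush:** unmoved in the side view.

No check failed. The wrist camera put the knob about 4 mm further along y than the side and top views did. I gripped at a point in between, and the knob sat centred between the jaws. The first pull stopped about 4 mm short of the marks, so I pulled that much further.

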